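Set the dust gate to the green mark and start the extractor

ROBOT

A 6-joint arm with a two-finger parallel gripper is mounted at the origin on the work surface. World frame = base frame: x ahead of the robot, y to its left, z up, the work surface at z = 0. Lengths are in mm, angles in rad, forces in N, time in s.
With the tool pointing down it reaches from about 300 to 775 mm from the base axis. Payload 14.6 kg.
Tool frame: the origin (TCP) lies on the centre line of the jaws, within the pads' length; the fingertips stand manip.tcp_to_tips ahead of it and the grasp point (between the pads) lies 5 mm behind it (manip.tcp_to_tips is the distance from the TCP to the fingertips, in mm); z points along the fingers, y is the direction in which the jaws open and shut (so a half turn about z gives the same grasp; the last joint's range is limited). The gripper opens to 94 mm and grips with 3 to 60 N. Pads are 16 mm wide; open, the fingers measure 119 mm over their backs; the gripper's body (75 mm by 177 mm) begins 78 mm behind the grasp point.
Start: joints at [1.28, 0.3, 1.521, -0, 1.321, -0.067], TCP at [122.063, 536.274, 219.446] pointing down, gripper open.
Joint ranges: [-3.03, 3.03], [-0.79, 2.21], [0.23, 2.52], [-1.04, 4.18], [0, 3.07], [-2.55, 2.55]. Speed limits (rad/s): [2.22, 2.22, 2.57, 3.14, 3.14, 3.14].

INTERFACE

Orientations are given as [roll, pitch, yaw] about the fixed x, y, z axes, in that order (R = Rz(yaw) Ry(pitch) Rx(roll)).
In Python, from cell import manip, optics, workorder gives the robot as it stands. The module is installed in compiled form; this text tells all that it offers.
- The arm moves only by the tool jog_arm, never from a script. Its argument "deltas" is text: rows parted by semicolons, each of 5 numbers parted by spaces: the shift along the tool's x, y, z in mm, then the turn about the tool's z in rad, then the finger opening in mm, from 0 to 94. In form: tx ty tz twist grip; .... A call has exactly 10 rows; each row is the pose to reach, as a shift and turn from the pose commanded when the call began, along the tool's axes at that moment; what a row does not reach only later rows make up. A row lasts 1/8 s, in which the tool goes at most 62.5 mm and 10.7 degrees, less where a joint would pass 70% of its speed; a pose out of reach is approached as far as the arm can. A call with a gripper value outside its range is refused whole. The fingers move at their own pace and stop on an object; "squeeze" is the grip in N (left out, the last holds). Time passes only in rows, so rows that repeat a pose let the fingers close, or fill a call up. It gives the time, the measured TCP pose, the force and the opening at its end, in the units of the state.
- manip.read_state(): the state, without advancing time (a new reading comes with each control period).
- optics.camera(name): name is "side" or "top" or "wrist"; returns (picture, depth): 384x512x3 uint8, red, green, blue; 384x512 float32, mm along the optical axis (not along the pixel's ray), 0 where there is no reading.
- optics.get_calibration(name): a dict with "intrinsics" (3x3 intrinsics, pixels), "dist_coeffs" ([k1, k2, p1, p2, k3] as OpenCV has them; the pictures are not rectified), "R" (3x3) and "t" (3): a world point X has camera coordinates R X + t; the wrist camera has in their place "hand_eye" (4x4, takes a point from camera to tool coordinates, whose origin is the TCP and whose axes are the flange's). Camera axes: x right, y down, z forward; pixel columns grow to the right and rows downward; lengths in mm; the calibration is good to about 2 mm. A picture is of the moment at which its call begins: read the wrist's pose just before it. get_calibration takes no time and is no camera call.
- workorder.sign_off(): hands the job in, once; it reports no verdict.
The state is a dict: "clock": time; "joints": joint angles; "qd": joint speeds; "effort": joint torques, N m; "eef_pos": TCP position; "eef_rot": TCP orientation; "wrist_force": force on the tool from outside, world axes, zero at the start; "moment": the same for the moment, N m; "finger_gap": finger opening in mm.
Only numpy, scipy, OpenCV 4.12 (cv2) and the standard library are available. Lean on these libraries where they do the work, as an engineer would, in place of code of your own. Each camera call takes 0.05 s, during which the arm holds its last target.

TASK

Push the red lever of the dust gate gently around its arc, with the fingers against one side of it only and never pinched, until its pointer points at the green set mark on the scale; then press the green start button on the yellow switch box right down and let it go. Leave the red stop button, the set mark and everything else on the bench alone, and finish clear of everything.

Things in the scene. Friction and masses are not known exactly. Their poses are not given: they have to be found in the camera images.
- gate_ring: the gate's black turning ring and red lever, one piece. Origin on the vertical axis at bench height; x axis points from lever handle to axis, z up. The lever starts 0.7 to 1.15 rad clockwise (seen from above) of the scale's middle; the green mark lies 0.6 rad or more further counter-clockwise. Stops at 1.25 rad either side of the middle. Friction (2 N at the handle) holds it where left; no spring
- gate_axis (a point): point on the ring's vertical axis, 45 mm above the bench. Grey housing 164 mm across, 30 mm high; black ring 136 mm across, top 46 mm high; white scale plate, a sector out to 180 mm from the axis, top 30 mm high, dark lines every 15 degrees. Its x axis points away from the scale's middle, along the pipe stub (70 mm high, 83 at its end flange, to 204 mm from the axis)
- lever_handle (a point): centre of the lever's upright red handle, 105 mm from the axis, 63 mm above the bench: a block 36 mm long radially, 24 mm thick the way it travels, 36 mm high (45 to 81 mm above the bench), white line along its top. Axes as the ring's; its +y side is the clockwise one, to be pushed. Below it a black arm 14 mm wide goes in to the ring; a thin red pointer goes outward over the scale
- pointer (a point): tip of the lever's red pointer, 146 mm from the gate axis, 38 mm above the bench
- set_mark (a point): middle of the inner end of the green set mark, 146 mm from the gate axis, 32 mm above the bench: the place over which the pointer's tip must come. The mark is a green tab 14 mm wide along the arc, 34 mm long outward, 2 mm thick, on the scale; it sits stiffly but can be shifted if scraped
- start (a joint): travel of the green start button (m): 0 up, 0.006 fully down; sprung, 4 N at the bottom
- start_top (a point): centre of the top of the green start button, 32 mm across, facing up, on the yellow switch box (150 x 85 mm, 50 mm high)
- stop (a joint): travel of the red stop button (m), alike; to be left alone
- stop_top (a point): centre of the top of the red stop button, 72 mm from the green one on the same box
- sander: blue round orbital sander, 125 mm across at its foot, 93 mm high, loose; origin at its underside. The sander and the switch box stand left and right of the gate, either way round
- glue: white glue bottle, 54 mm across, 130 mm high, loose; origin at its underside
- cork_block: cork sanding block 100 x 55 x 35 mm, loose; origin at its underside
- offcut: light wood offcut 75 x 45 x 28 mm, loose; origin at its underside
- dowel: wooden dowel 14 mm across, 60 mm high, standing loose; origin at its underside
- tape_roll: orange disc-shaped tape roll, 80 mm across, 24 mm high, loose; origin at its underside

How it is judged:
By the outcome, as a careful person would: the job done as asked, in the order asked, and still so for the second after the job is handed in, with the robot touching nothing.
It also fails if it takes over 54 s, if anything falls off the work surface, if the arm or the gripper's body presses on something with over 40 N, if the wrist force passes 120 N, or if a joint passes its speed limit or range.

## Working session

There is one attempt and no reset: what is moved stays moved. The work goes in short steps, Python scripts to look and compute and a tool call to move; the robot and the scene stay as the last step left them, time stands still between calls to the robot, and variables do not carry over. Pictures are saved under pics/ and viewed, and the job is handed in when it is done.

Besides the shell and the picture viewer there is one more tool, called after ">>>" as name(argument=value, ...), one argument or row to a line, values as JSON. jog_arm: Moves the arm, as the interface text tells. Its arguments: {"type":"object","properties":{"deltas":{"type":"string"},"squeeze":{"type":"number"}},"required":["deltas"]}

```bash
mkdir -p pics
python3 - <<'E'
from cell import manip, optics
import cv2, numpy as np
print(manip.tcp_to_tips); s=manip.read_state(); print(s)
for n in ("top","side","wrist"):
    im,d=optics.camera(n); cv2.imwrite(f"pics/{n}0.png",im[:,:,::-1]); np.savez(f"{n}0.npz",im=im,d=d)
    c=optics.get_calibration(n); print(n,c)
E
```

```text
14.0
{'clock': 0.0, 'joints': array([ 1.28039807e+00,  3.00511597e-01,  1.52157500e+00, -1.21164819e-05,
        1.32069416e+00, -6.65405967e-02]), 'qd': array([-0.00081979,  0.00093514,  0.00044789,  0.00143068, -0.00056663,
       -0.00019134]), 'effort': array([-6.27455643e-05, -5.31799936e+01, -3.52752435e+01,  7.08074123e-02,
        2.43461947e-02, -1.04155467e-04]), 'eef_pos': array([122.00009575, 536.04888094, 218.86667692]), 'eef_rot': array([-3.14040640e+00, -6.72889655e-05,  2.91773796e+00]), 'wrist_force': array([-0.15973929, -1.15111739,  0.11347666]), 'moment': array([-0.00642733,  0.012217  ,  0.03728215]), 'finger_gap': 93.62115813124903}
top {'intrinsics': array([[444.82742153,   0.        , 249.83862067],
       [  0.        , 444.82742153, 180.81975835],
       [  0.        ,   0.        ,   1.        ]]), 'dist_coeffs': array([0.01646908, 0.        , 0.        , 0.        , 0.        ]), 'R': array([[ 0.02801638, -0.99948143, -0.0158733 ],
       [-0.99172293, -0.02580137, -0.12577726],
       [ 0.12530249,  0.01926574, -0.99193151]]), 't': array([  -1.57489358,  
[... 423 characters left out ...]
80993, -0.51879275]]), 't': array([-524.74334688,  137.31810349,  830.29795336])}
wrist {'intrinsics': array([[290.2489159 ,   0.        , 259.92330748],
       [  0.        , 290.2489159 , 186.32618704],
       [  0.        ,   0.        ,   1.        ]]), 'dist_coeffs': array([-0.05147466,  0.        ,  0.        ,  0.        ,  0.        ]), 'hand_eye': array([[ 4.60523427e-04, -9.65834261e-01, -2.59160122e-01,
         7.47543129e+01],
       [ 9.99998968e-01,  9.21874116e-05,  1.43341958e-03,
         1.68084482e-02],
       [-1.36055444e-03, -2.59160514e-01,  9.65833307e-01,
        -1.65183021e+02],
       [ 0.00000000e+00,  0.00000000e+00,  0.00000000e+00,
         1.00000000e+00]])}
```

View pics/top0.png

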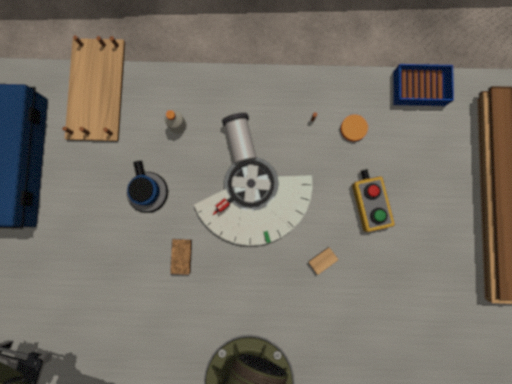

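View pics/side0.png

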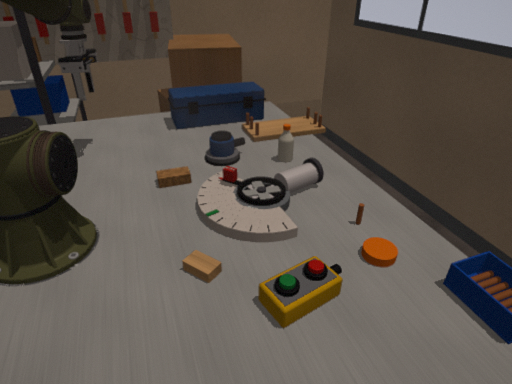

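View pics/wrist0.png

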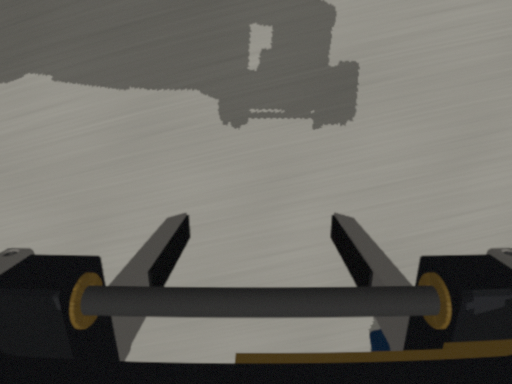

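Top view: gate axis near (251,183), red lever near (222,206), green mark near (267,237), and switch box on the right with green button at (379,215) and red at (373,190). Next I'll measure these.

```bash
cat > h.py <<'E'
import cv2, numpy as np
from cell import optics, manip
from scipy.spatial.transform import Rotation as Ro
def pose(name,s=None):
    c=optics.get_calibration(name)
    if name=="wrist":
        T=np.eye(4);T[:3,:3]=Ro.from_euler('xyz',s['eef_rot']).as_matrix();T[:3,3]=s['eef_pos']
        T=T@c['hand_eye'];return c,T[:3,:3],T[:3,3]
    return c,c['R'].T,-c['R'].T@c['t']
def ray(name,uv,z,s=None):
    c,R,o=pose(name,s)
    p=cv2.undistortPoints(np.array(uv,float).reshape(-1,1,2),c['intrinsics'],c['dist_coeffs'])[:,0]
    d=np.c_[p,np.ones(len(p))]@R.T
    return o+d*((z-o[2])/d[:,2])[:,None]
def mask(im,kind):
    h=cv2.cvtColor(im,cv2.COLOR_RGB2HSV).astype(int);H,S,V=h[...,0],h[...,1],h[...,2]
    if kind=='red': return (((H<6)|(H>174))&(S>150)&(V>60)).astype(np.uint8)
    if kind=='green': return ((H>45)&(H<85)&(S>100)&(V>25)).astype(np.uint8)
    if kind=='white': return ((S<60)&(V>170)).astype(np.uint8)
def comps(m,a=8):
    n,l,st,ce=cv2.connectedComponentsWithStats(m)
    return [(i,st[i].tolist(),ce[i].round(1).tolist()) for i in range(1,n) if st[i][4]>=a],l
E
python3 - <<'E'
from h import *
for n in("top","side"):
    f=np.load(n+"0.npz");im,d=f['im'],f['d']
    for k in('red','green'):
        cs,l=comps(mask(im,k))
        for i,st,ce in cs:
            z=d[l==i]; z=np.median(z[z>0])
            c,R,o=pose(n); p=cv2.undistortPoints(np.array([[ce]]),c['intrinsics'],c['dist_coeffs'])[0,0]
            print(n,k,st,ce,(R@(np.r_[p,1]*z)+o).round(1), [ray(n,ce,h)[0].round(1)[:2].tolist() for h in(32,60,81)])
im=np.load("top0.npz")['im']
cv2.imwrite("pics/topz.png",cv2.resize(im[90:280,170:420],None,fx=3,fy=3,interpolation=cv2.INTER_CUBIC)[:,:,::-1])
E
```

```text
top red [367, 185, 13, 12, 113] [373.2, 190.6] [ 550.7 -338.3   72.6] [[555.2, -348.8], [552.1, -341.5], [549.8, -336.1]]
top red [217, 200, 8, 6, 12] [220.4, 202.6] [504.1  94.6  82.3] [[507.9, 98.9], [505.8, 96.5], [504.2, 94.7]]
top red [218, 203, 11, 8, 31] [223.5, 206.8] [492.5  85.5  81. ] [[495.8, 89.3], [493.9, 87.1], [492.5, 85.5]]
top green [374, 210, 12, 12, 113] [379.5, 215.3] [ 481.1 -355.7   71.7] [[483.4, -366.5], [481.8, -358.8], [480.6, -353.1]]
top green [265, 233, 5, 9, 23] [266.7, 237.1] [411.  -39.6  32.8] [[411.0, -39.7], [410.9, -39.1], [410.9, -38.6]]
side red [94, 13, 11, 21, 154] [99.6, 23.2] [ 168.3 1385.4  351.5] [[16.2, 4794.0], [29.5, 4495.3], [39.5, 4271.3]]
side red [123, 12, 10, 21, 144] [127.3, 22.4] [ 308.  1385.1  350.4] [[375.2, 4761.2], [369.3, 4464.3], [364.9, 4241.6]]
side red [150, 12, 9, 20, 137] [153.8, 21.5] [ 447.2 1385.8  350.2] [[731.1, 4757.7], [706.1, 4461.0], [687.4, 4238.4]]
side red [35, 19, 14, 18, 135] [41.8, 28.7] [-111.2 1385.6  337.4] [[-640.4, 4431.0], [-591.9, 4151.8], [-555.5, 3942.3]]
side red [220, 166, 17, 16, 163] [229.6, 174.1] [495.3  80.5  65.5] [[511.1, 139.5], [497.9, 90.3], [488.0, 53.4]]
side red [308, 260, 16, 14, 165] [315.8, 266.1] [ 548.4 -344.9   71.9] [[571.8, -309.1], [555.4, -334.3], [543.0, -353.1]]
side green [206, 210, 12, 6, 30] [211.6, 212.6] [410.  -44.1  32.2] [[410.0, -43.8], [402.3, -83.2], [396.4, -112.7]]
side green [279, 274, 18, 16, 223] [287.1, 281.4] [ 478.9 -362.6   71.6] [[496.5, -328.5], [484.1, -352.6], [474.8, -370.7]]
```

View pics/topz.png

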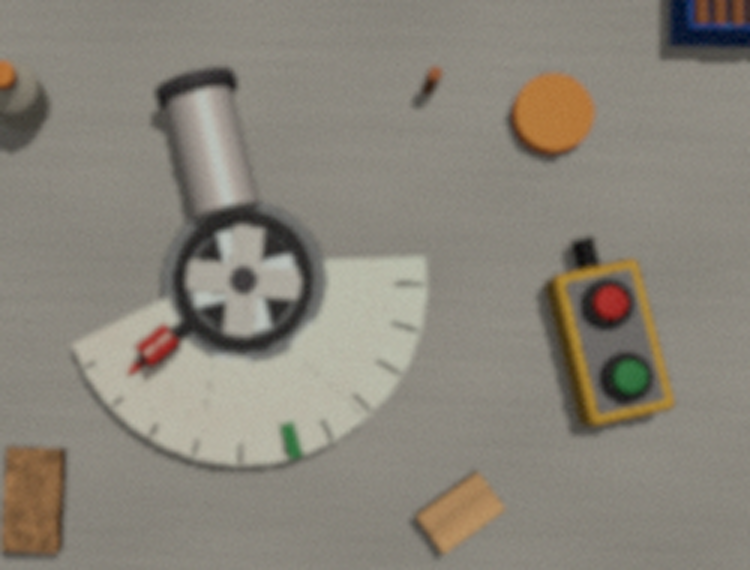

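>>> jog_arm(
  deltas="-15 -16 0 0.08 0; -45 -50 0 0.16 0; -80 -85 0 0.25 0; -115 -125 0 0.34 0; -150 -165 0 0.43 0; -185 -200 0 0.52 0; -220 -240 0 0.61 0; -255 -275 0 0.70 0; -290 -315 0 0.79 0; -325 -350 0 0.88 0",
)

```text
clock: 1.4
eef_pos: [361.8, 121.2, 219.6]
eef_rot: [3.141, 0.0, 2.035]
wrist_force: [0.7, 0.5, 1.4]
finger_gap: 0.5
```

Run:
```python
from h import *
f=np.load("top0.npz");im=f['im']
g=cv2.cvtColor(im,cv2.COLOR_RGB2GRAY)
m=np.zeros_like(g);m[148:218,215:288]=(g[148:218,215:288]<62)
m[:165]=0
cs,l=comps(m,30);print(cs)
i=max(cs,key=lambda c:c[1][4])[0]
ct=max(cv2.findContours((l==i).astype(np.uint8),cv2.RETR_EXTERNAL,cv2.CHAIN_APPROX_NONE)[0],key=len)
h=cv2.convexHull(ct);P=ray("top",h.reshape(-1,2),46)[:,:2]
print(cv2.minEnclosingCircle(P.astype(np.float32)))
A=np.c_[2*P,np.ones(len(P))];s=np.linalg.lstsq(A,(P**2).sum(1),rcond=None)[0];print(s[:2],np.sqrt(s[2]+s[0]**2+s[1]**2))
print(ray("top",[251,183],46))
```

```text
[(1, [228, 165, 46, 42, 442], [249.1, 185.3])]
((560.0125122070312, 17.67294692993164), 75.26773834228516)
[564.24752519  14.09264767] 67.58310890088127
[[566.6346131   10.17695218  46.        ]]
```

>>> jog_arm(
  deltas="-40 2 0 0.06 0; -80 4 0 0.12 0; -120 7 0 0.18 0; -160 9 0 0.24 0; -200 11 0 0.3 0; -240 13 0 0.37 0; -277 15 0 0.43 0; -277 15 0 0.46 0; -277 15 0 0.46 0; -277 15 0 0.46 0",
)

```text
clock: 2.65
eef_pos: [499.2, -117.0, 219.6]
eef_rot: [3.141, -0.0, 1.579]
wrist_force: [-0.6, -0.8, -0.6]
finger_gap: 0.6
```

Run:
```python
from h import *
import pickle
s=manip.read_state();im,d=optics.camera("wrist");pickle.dump((s,im,d),open("w1.pkl","wb"))
cv2.imwrite("pics/w1.png",im[:,:,::-1]);print(s['eef_pos'],s['eef_rot'])
for k in('red','green'):
    cs,l=comps(mask(im,k))
    for i,st,ce in cs: print(k,st,ce,[ray("wrist",ce,h,s)[0].round(1)[:2].tolist() for h in(32,72,81)])
```

```text
[ 499.15016626 -116.95059455  219.61062219] [ 3.14142717e+00 -3.24453532e-05  1.57939846e+00]
green [173, 99, 28, 18, 296] [186.6, 107.8] [[412.5, -40.7], [422.3, -40.9], [424.5, -40.9]]
green [255, 346, 3, 7, 20] [256.0, 348.8] [[496.4, -389.7], [496.7, -350.3], [496.7, -341.4]]
```

View pics/w1.png

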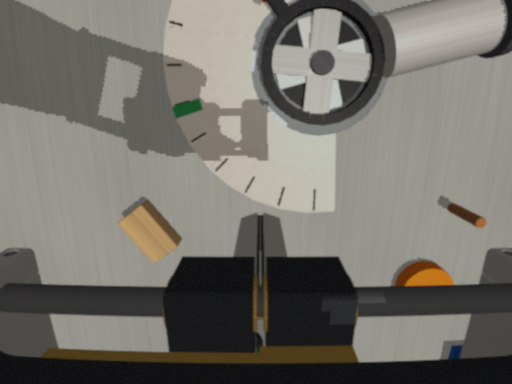

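The wrist view shows the ring centre near (322,62) and the green mark near (187,108). The lever is cut off at the top edge, near (265,5). Now I'll fit the axis and the mark.

Run:
```python
from h import *
import pickle
s,im,d=pickle.load(open("w1.pkl","rb"))
g=cv2.cvtColor(im,cv2.COLOR_RGB2GRAY)
m=np.zeros_like(g);m[:130,250:390]=g[:130,250:390]<45
pts=[]
for a in np.radians(np.arange(-20,200,3)):   # outward scan: last dark pixel along radial
    if np.degrees(a)<15: continue
    r=[k for k in np.arange(40,80,.5) if 0<=62+k*np.sin(a)<384 and m[int(round(62+k*np.sin(a))),int(round(322+k*np.cos(a)))]]
    if r: pts.append([322+max(r)*np.cos(a),62+max(r)*np.sin(a)])
P=ray("wrist",pts,46,s)[:,:2]
for _ in range(4):
    A=np.c_[2*P,np.ones(len(P))];q=np.linalg.lstsq(A,(P**2).sum(1),rcond=None)[0];r=np.sqrt(q[2]+q[0]**2+q[1]**2)
    e=np.abs(np.hypot(*(P-q[:2]).T)-r);P=P[e<max(1.2,2*np.median(e))]
print("axis",q[:2],r,len(P),e.max()); c=q[:2]
print("hub",ray("wrist",[322,62],46,s))
cs,l=comps(mask(im,'green'),100)
ct=max(cv2.findContours((l==cs[0][0]).astype(np.uint8),0,cv2.CHAIN_APPROX_NONE)[0],key=len)
rect=cv2.minAreaRect(ray("wrist",ct.reshape(-1,2),32,s)[:,:2].astype(np.float32));print(rect,cv2.boxPoints(rect))
mc=np.array(rect[0]);v=mc-c;print("mark r",np.hypot(*v),"ang",np.degrees(np.arctan2(v[1],v[0])))
# scale ticks
m2=np.zeros_like(g);m2[:215,150:340]=((g[:215,150:340]<90)&(mask(im,'green')[:215,150:340]==0))
for i,st,ce in comps(m2,10)[0]:
    if st[4]<120:
        w=ray("wrist",ce,30,s)[0][:2]-c;print(ce,st[4],np.hypot(*w).round(1),np.degrees(np.arctan2(w[1],w[0])).round(2))
h=np.array([497,88.5])-c; print("handle top approx",np.hypot(*h),np.degrees(np.arctan2(h[1],h[0])))
```

```text
axis [564.7273939   13.26778281] 60.88744355893601 19 0.9508297836435347
hub [[566.70210113   9.43520695  46.        ]]
((412.5757141113281, -40.35292053222656), (32.22426223754883, 12.963726997375488), 17.75090217590332) [[395.25446  -39.091908]
 [399.20685  -51.438442]
 [429.89697  -41.613934]
 [425.94458  -29.267399]]
mark r 161.3236296648914 ang -160.58672120501782
[176.5, 23.3] 14 164.5 166.45
[173.5, 64.5] 28 165.7 -178.14
[180.0, 106.1] 47 168.7 -162.03
[263.3, 102.0] 13 77.5 -142.8
[197.9, 136.8] 37 166.0 -147.91
[153.3, 210.2] 70 273.8 -137.99
handle top approx 101.22690545047764 131.9949529786058
```

Axis is about (566.7, 9.6). The handle is at radius 105 and 131.5°; the mark is at radius 162 and 198.0°, and its long side points along its radius, so the fit is consistent. Moving to the lever's clockwise side.

>>> jog_arm(
  deltas="30 4 0 0.12 0; 75 11 0 0.27 0; 125 18 0 0.43 0; 175 25 0 0.59 0; 220 32 0 0.74 0; 235 34 0 0.855 0; 235 34 30 0.855 0; 235 34 70 0.855 0; 235 34 100 0.855 0; 235 34 100 0.855 0",
)

```text
clock: 3.95
eef_pos: [530.5, 117.8, 118.0]
eef_rot: [-3.14, 0.003, 0.724]
wrist_force: [-0.2, -0.9, 0.4]
finger_gap: 0.3
```

Run:
```python
from h import *
import pickle
s=manip.read_state();im,d=optics.camera("wrist");im2,d2=optics.camera("top");im3,d3=optics.camera("side")
pickle.dump((s,im,d,im2,im3),open("w2.pkl","wb"));print(s['eef_pos'],s['eef_rot'],s['wrist_force'])
a=cv2.resize(im2[90:280,150:350],(400,380),interpolation=cv2.INTER_CUBIC);b=cv2.resize(im3[120:270,150:350],(400,300))
b=cv2.copyMakeBorder(b,0,80,0,0,0);cv2.imwrite("pics/ts2.png",np.hstack([a,b])[:,:,::-1]);cv2.imwrite("pics/w2.png",im[:,:,::-1])
```

```text
[530.54632632 117.76657791 118.03931036] [-3.13964913e+00  2.93241150e-03  7.23719616e-01] [-0.16308788 -0.94482384  0.37111418]
```

View pics/ts2.png

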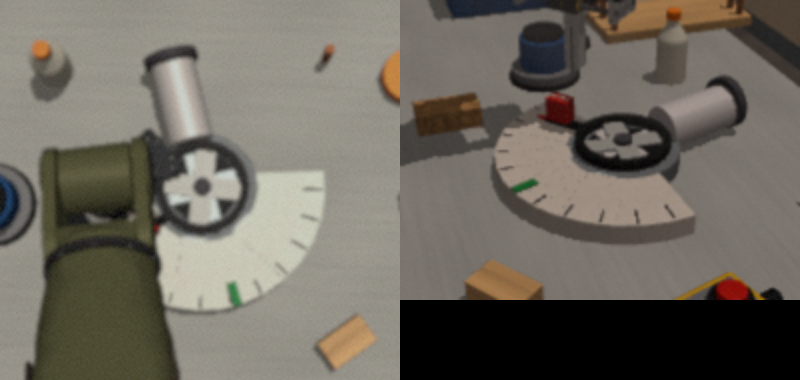

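View pics/w2.png

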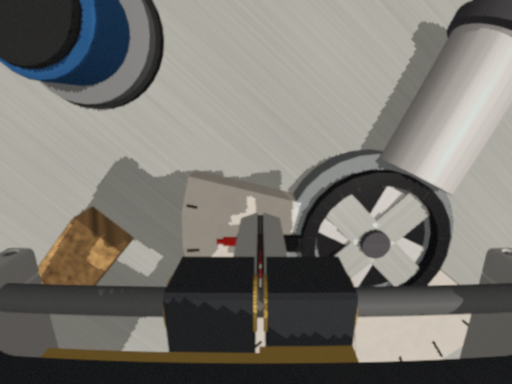

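The side view shows the fingers on the clockwise side of the red handle. In the wrist view the lever lies straight across the image, with the pointer at (225,241), so the yaw fits. Descending and closing most of the gap.

>>> jog_arm(
  deltas="0 0 10 0 0; 0 0 25 0 0; 0 0 40 0 0; 0 0 49 0 0; 0 0 49 0 0; -4 0 49 0 0; -8 0 49 0 0; -13 0 49 0 0; -18 0 49 0 0; -18 0 49 0 0",
)

```text
clock: 5.35
eef_pos: [518.1, 105.4, 70.6]
eef_rot: [3.142, -0.0, 0.722]
wrist_force: [-0.1, 0.3, 1.2]
finger_gap: 0.3
```

```bash
cat > look.py <<'E'
from h import *
import pickle,sys
t=sys.argv[1]
s=manip.read_state();im,d=optics.camera("wrist");im3,d3=optics.camera("side")
pickle.dump((s,im,d,im3),open(t+".pkl","wb"));print(s['clock'],s['eef_pos'],s['eef_rot'],s['wrist_force'])
a=cv2.resize(im[150:340,100:420],(480,285));b=cv2.resize(im3[150:250,190:300],(308,280),interpolation=cv2.INTER_CUBIC)
b=cv2.copyMakeBorder(b,0,5,0,0,0);cv2.imwrite("pics/%s.png"%t,np.hstack([a,b])[:,:,::-1])
E
python3 look.py w3
```

```text
5.35 [518.07111662 105.36466859  70.57656262] [ 3.14152769e+00 -6.63413583e-05  7.22477920e-01] [-0.10903645  0.25921148  1.15674056]
```

View pics/w3.png

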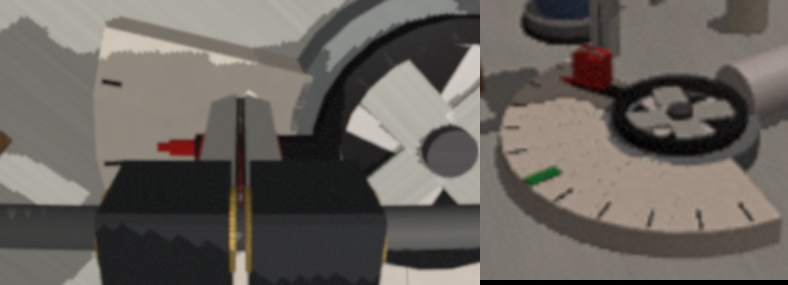

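Wrist crop: the pointer is clear of the fingers at the left, with its tip near full-image (205,249). Fingertips are about 7 mm short of the handle's clockwise face. Starting the push along the arc.

>>> jog_arm(
  deltas="-3 0 1.5 0 0; -7 0 1.5 0 0; -12.5 -1 1.5 -0.052 0; -18 -1.5 1.5 -0.105 0; -23.5 -1.8 1.5 -0.157 0; -29 -1.9 1.5 -0.209 0; -34.6 -1.6 1.5 -0.262 0; -40 -1.1 1.5 -0.314 0; -45.6 -0.3 1.5 -0.367 0; -51 0.9 1.5 -0.419 0",
)

```text
clock: 6.7
eef_pos: [480.3, 71.2, 68.9]
eef_rot: [-3.141, -0.0, 1.144]
wrist_force: [0.6, 2.6, -1.6]
finger_gap: 0.6
```

```bash
python3 look.py w4
```

```text
6.7 [480.28589405  71.17787733  68.8692678 ] [-3.14139783e+00 -2.97169202e-04  1.14359873e+00] [ 0.55429411  2.5708515  -1.59509904]
```

View pics/w4.png

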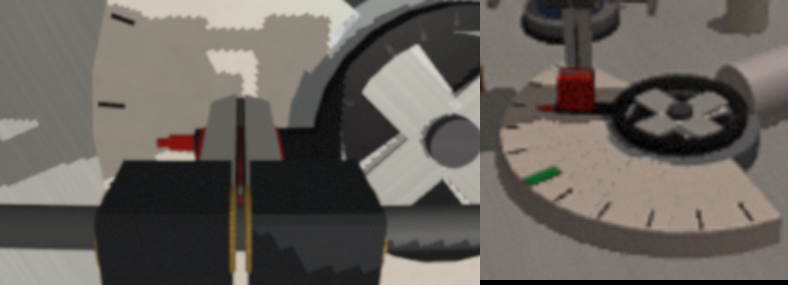

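Contact is made with about 2.6 N in the push direction, and the lever has turned; the pointer tip in the wrist picture is near (205,245). Measuring its angle.

```bash
cat > ptr.py <<'E'
from h import *
import pickle,sys
t=sys.argv[1];s,im,d,im3=pickle.load(open(t+".pkl","rb"));ax=np.array([566.7,9.6])
m=mask(im,'red');cs,l=comps(m[:262],8)
for i,st,ce in cs:
    if st[4]<15 or ce[1]<150: continue
    ys,xs=np.where(l==i);x0=xs.min();sel=xs<x0+10
    for dx in (0,4,8):
        y=ys[xs==x0+dx].mean();w=ray("wrist",[x0+dx,y],38,s)[0][:2]-ax
        print(st,[x0+dx,y],np.hypot(*w).round(1),np.degrees(np.arctan2(w[1],w[0]))%360)
v=s['eef_pos'][:2]-ax;yw=s['eef_rot'][2]+np.pi/2;u=np.array([np.cos(yw),np.sin(yw)])
print("lever ang by yaw",np.degrees(yw),"u",v@u,"tcw",v@[u[1],-u[0]])
# side camera
m=mask(im3,'red');cs,l=comps(m,20)
for i,st,ce in cs:
    if 200<ce[0]<280 and 150<ce[1]<260:
        ys,xs=np.where(l==i);x0=xs.min();y=ys[xs==x0].mean();w=ray("side",[x0,y],38)[0][:2]-ax
        print("side",st,[x0,y],np.hypot(*w).round(1),np.degrees(np.arctan2(w[1],w[0]))%360)
E
python3 ptr.py w3; python3 ptr.py w4
```

```text
[231, 241, 4, 15, 16] [np.int64(231), np.float64(255.0)] 125.4 133.34815542234662
[231, 241, 4, 15, 16] [np.int64(235), np.float64(nan)] nan nan
[231, 241, 4, 15, 16] [np.int64(239), np.float64(nan)] nan nan
[206, 244, 24, 10, 196] [np.int64(206), np.float64(248.0)] 144.0 130.80568461583582
[206, 244, 24, 10, 196] [np.int64(210), np.float64(248.0)] 141.0 130.7869731063973
[206, 244, 24, 10, 196] [np.int64(214), np.float64(248.0)] 138.0 130.76788454867147
lever ang by yaw 131.3949356306829 u 103.9953687157546 tcw 26.8440558548856
side [220, 166, 17, 16, 159] [np.int64(220), np.float64(178.0)] 140.1 131.2028047280736
[205, 236, 31, 21, 255] [np.int64(205), np.float64(244.5)] 144.4 156.07446059136626
[205, 236, 31, 21, 255] [np.int64(209), np.float64(245.0)] 141.5 156.2450494892868
[205, 236, 31, 21, 255] [np.int64(213), np.float64(244.5)] 138.5 156.08640841622645
[285, 236, 4, 21, 23] [np.int64(285), np.float64(238.0)] 85.3 152.85415555959204
[285, 236, 4, 21, 23] [np.int64(289), np.float64(nan)] nan nan
[285, 236, 4, 21, 23] [np.int64(293), np.float64(nan)] nan nan
lever ang by yaw 155.52338084797523 u 104.16116831679334 tcw 20.24064472435258
side [218, 174, 13, 15, 163] [np.int64(218), np.float64(182.0)] 133.7 140.991577721934ptr.py:9: RuntimeWarning: Mean of empty slice.
  y=ys[xs==x0+dx].mean();w=ray("wrist",[x0+dx,y],38,s)[0][:2]-ax
  ret = ret.dtype.type(ret / rcount)
ptr.py:9: RuntimeWarning: Mean of empty slice.
  y=ys[xs==x0+dx].mean();w=ray("wrist",[x0+dx,y],38,s)[0][:2]-ax
  ret = ret.dtype.type(ret / rcount)
```

>>> jog_arm(
  deltas="-6 -1 0 -0.058 0; -12.1 -1.6 0 -0.115 0; -18.2 -1.9 0 -0.173 0; -24.3 -1.8 0 -0.23 0; -30.4 -1.4 0 -0.288 0; -36.4 -0.6 0 -0.346 0; -42.4 0.5 0 -0.403 0; -48.3 2 0 -0.461 0; -54.1 3.8 0 -0.518 0; -59.9 5.9 0 -0.576 0",
)

```text
clock: 8.05
eef_pos: [460.8, 14.3, 69.0]
eef_rot: [-3.141, -0.0, 1.718]
wrist_force: [-0.6, 1.5, 0.7]
finger_gap: 0.3
```

```bash
python3 look.py w5; python3 ptr.py w5 2>/dev/null
```

```text
8.05 [460.84751059  14.34946603  68.97413002] [-3.14119616e+00 -3.71469376e-04  1.71830709e+00] [-0.59545796  1.49926153  0.71320453]
[231, 236, 6, 21, 54] [np.int64(231), np.float64(252.0)] 125.2 192.01831519633512
[231, 236, 6, 21, 54] [np.int64(235), np.float64(238.5)] 121.8 186.9364486216952
[231, 236, 6, 21, 54] [np.int64(239), np.float64(nan)] nan nan
[205, 240, 25, 10, 199] [np.int64(205), np.float64(244.5)] 144.2 189.13146715664845
[205, 240, 25, 10, 199] [np.int64(209), np.float64(244.5)] 141.2 189.14019500518575
[205, 240, 25, 10, 199] [np.int64(213), np.float64(244.5)] 138.2 189.14968484936352
lever ang by yaw 188.4517439295689 u 104.00487222104987 tcw 20.25570282623997
side [220, 184, 15, 17, 183] [np.int64(220), np.float64(188.0)] 117.8 155.3357581720798
```

View pics/w5.png

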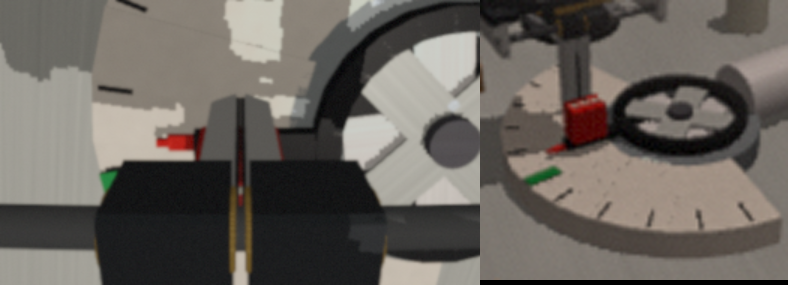

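Pointer is at about 189°, in line with the yaw-based 188.5°. Pushing 6° further, then comparing it directly with the mark.

>>> jog_arm(
  deltas="-1.8 -0.3 0 -0.017 0; -3.6 -0.6 0 -0.035 0; -5.5 -0.9 0 -0.052 0; -7.3 -1.1 0 -0.07 0; -9.1 -1.3 0 -0.087 0; -11 -1.5 0 -0.105 0; -11 -1.5 0 -0.105 0; -11 -1.5 0 -0.105 0; -11 -1.5 0 -0.105 0; -11 -1.5 0 -0.105 0",
)

```text
clock: 9.4
eef_pos: [461.2, 3.2, 69.0]
eef_rot: [3.141, 0.0, 1.823]
wrist_force: [-0.1, -0.4, 0.1]
finger_gap: 0.0
```

```bash
python3 look.py w6; python3 ptr.py w6 2>/dev/null
python3 - <<'E'
from h import *
import pickle
s,im,d,im3=pickle.load(open("w6.pkl","rb"))
a=cv2.resize(im[220:280,150:290],(700,300),interpolation=cv2.INTER_CUBIC);b=cv2.resize(im3[170:225,190:260],(356,280),interpolation=cv2.INTER_CUBIC)
b=cv2.copyMakeBorder(b,0,0,0,344,0) if 0 else cv2.copyMakeBorder(b,0,0,0,344,cv2.BORDER_CONSTANT);cv2.imwrite("pics/w6z.png",np.vstack([a,b])[:,:,::-1])
E
```

```text
9.4 [461.23493326   3.16009492  68.96528732] [3.14144128e+00 1.05361286e-04 1.82275576e+00] [-0.05013358 -0.3659403   0.11341499]
[230, 236, 6, 21, 63] [np.int64(230), np.float64(252.0)] 125.7 198.11475048258185
[230, 236, 6, 21, 63] [np.int64(234), np.float64(241.0)] 122.3 193.9984836083084
[230, 236, 6, 21, 63] [np.int64(238), np.float64(nan)] nan nan
[204, 241, 25, 9, 189] [np.int64(204), np.float64(245.0)] 144.7 195.38147282065938
[204, 241, 25, 9, 189] [np.int64(208), np.float64(245.0)] 141.7 195.39602547342082
[204, 241, 25, 9, 189] [np.int64(212), np.float64(244.5)] 138.7 195.24333013326623
lever ang by yaw 194.4362122840645 u 103.74057180467064 tcw 20.05608241277475
side [222, 186, 16, 17, 194] [np.int64(222), np.float64(193.1)] 110.7 169.25699732688128
```

View pics/w6z.png

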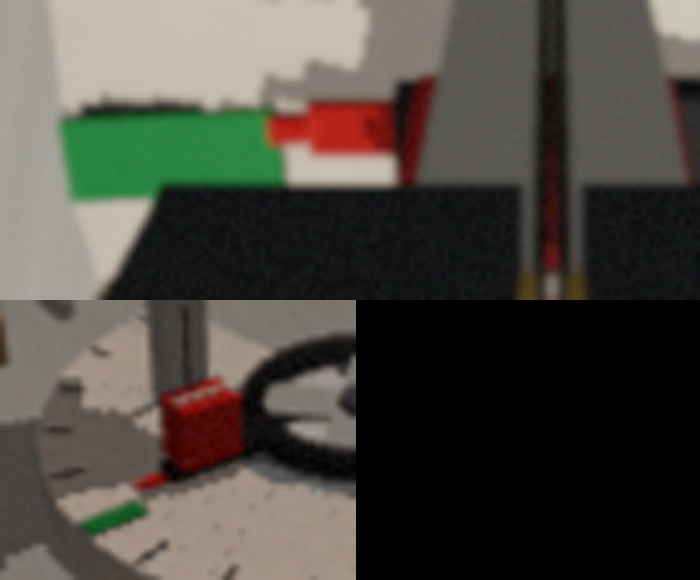

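The mark is in view beside the pointer; its outer end has corners near (162.4,243.6) and (165,260). Comparing both angles from this one picture.

Run:
```python
from h import *
import pickle
s,im,d,im3=pickle.load(open("w6.pkl","rb"));ax=np.array([566.7,9.6])
def pr(n,uv,z):
    for w in ray("wrist",uv,z,s)[:,:2]-ax: print(n,np.hypot(*w).round(1),(np.degrees(np.arctan2(w[1],w[0]))%360).round(2))
m=mask(im,'green');ys,xs=np.where(m);sel=(xs<215)&(xs>150)&(ys>230)&(ys<265);ys,xs=ys[sel],xs[sel]
for x in range(xs.min(),xs.max()+1,4):
    y=ys[xs==x]; print(x,y.min(),y.max(),end=' | ')
    for yy in (y.min()-.5,y.max()+.5):
        w=ray("wrist",[x,yy],32,s)[0][:2]-ax;r=np.hypot(*w);a=np.degrees(np.arctan2(w[1],w[0]))%360
        # perpendicular offset from radial at 198
        v=np.radians(198);print((w@[-np.sin(v),np.cos(v)]).round(2),(w@[np.cos(v),np.sin(v)]).round(1),end=' ')
    print()
m=mask(im,'red');
for x in range(203,230,3):
    y=np.where(m[236:256,x])[0]+236
    if len(y): print(x,y.min(),y.max());pr("ptr",[x,(y.min()+y.max())/2],38)
```

```text
162 245 246 | -5.94 178.3 -4.26 178.6 
166 244 259 | -6.61 175.1 7.0 177.1 
170 243 258 | -7.27 171.8 6.3 173.9 
174 242 258 | -7.93 168.6 6.46 170.7 
178 242 258 | -7.76 165.5 6.63 167.6 
182 242 258 | -7.59 162.5 6.8 164.5 
186 242 257 | -7.42 159.4 6.11 161.2 
190 243 257 | -6.41 156.4 6.28 158.1 
194 243 257 | -6.24 153.4 6.46 155.0 
198 242 257 | -6.89 150.2 6.63 151.9 
202 242 257 | -6.72 147.1 6.81 148.7 
206 256 256 | 5.27 145.4 6.12 145.5 
206 243 248
ptr 143.2 195.55
209 243 247
ptr 140.9 195.4
212 241 248
ptr 138.7 195.24
215 241 249
ptr 136.5 195.42
218 241 249
ptr 134.2 195.44
221 241 249
ptr 132.0 195.45
224 241 249
ptr 129.8 195.47
227 241 249
ptr 127.5 195.48
```

Pointer 195.4°, mark centre 197.9°, so about 2.5° is left.

>>> jog_arm(
  deltas="-0.9 -0.2 0 -0.009 0; -1.8 -0.3 0 -0.017 0; -2.7 -0.5 0 -0.026 0; -3.6 -0.6 0 -0.035 0; -4.5 -0.8 0 -0.043 0; -4.5 -0.8 0 -0.043 0; -4.5 -0.8 0 -0.043 0; -4.5 -0.8 0 -0.043 0; -4.5 -0.8 0 -0.043 0; -4.5 -0.8 0 -0.043 0",
)

```text
clock: 10.75
eef_pos: [461.5, -1.4, 68.9]
eef_rot: [-3.142, 0.0, 1.866]
wrist_force: [-0.0, 0.4, 0.1]
finger_gap: 0.6
```

```bash
python3 look.py w7
python3 - <<'E'
from h import *
import pickle
s,im,d,im3=pickle.load(open("w7.pkl","rb"));ax=np.array([566.7,9.6]);v=np.radians(198)
m=mask(im,'green');ys,xs=np.where(m);sel=(xs<215)&(xs>150)&(ys>225)&(ys<265);ys,xs=ys[sel],xs[sel]
for x in range(xs.min(),xs.max()+1,5):
    y=ys[xs==x]; print(x,y.min(),y.max(),end=' | ')
    for yy in (y.min()-.5,y.max()+.5):
        w=ray("wrist",[x,yy],32,s)[0][:2]-ax;print((w@[-np.sin(v),np.cos(v)]).round(2),(w@[np.cos(v),np.sin(v)]).round(1),end=' ')
    print()
m=mask(im,'red')
for x in range(203,230,4):
    y=np.where(m[236:256,x])[0]+236
    if len(y):
        w=ray("wrist",[x,(y.min()+y.max())/2],38,s)[0][:2]-ax;print(x,np.hypot(*w),np.degrees(np.arctan2(w[1],w[0]))%360)
a=cv2.resize(im[220:280,150:290],(700,300),interpolation=cv2.INTER_CUBIC);b=cv2.resize(im3[170:225,190:260],(356,280),interpolation=cv2.INTER_CUBIC)
b=cv2.copyMakeBorder(b,0,0,0,344,cv2.BORDER_CONSTANT);cv2.imwrite("pics/w7z.png",np.vstack([a,b])[:,:,::-1])
E
```

```text
10.75 [461.48988655  -1.43098952  68.93585042] [-3.14150912e+00  9.26111280e-05  1.86580571e+00] [-0.02286445  0.42701674  0.06575499]
162 235 243 | -6.56 177.6 0.93 178.4 
167 234 250 | -7.33 173.6 6.9 175.2 
172 234 250 | -7.28 169.8 6.94 171.3 
177 234 250 | -7.23 166.0 6.99 167.4 
182 234 250 | -7.18 162.2 7.03 163.5 
187 234 249 | -7.13 158.4 6.23 159.5 
192 235 249 | -6.25 154.6 6.28 155.7 
197 234 249 | -7.01 150.7 6.33 151.8 
202 235 249 | -6.14 147.0 6.38 147.9 
207 142.55289445826605 197.87213146417625
211 139.54928798333006 197.72040448210947
215 136.57477722724673 197.73332231825313
219 133.602352962313 197.74721090270586
223 130.63182434933404 197.762135462394
227 127.68252345284124 197.96079431409368
```

View pics/w7z.png

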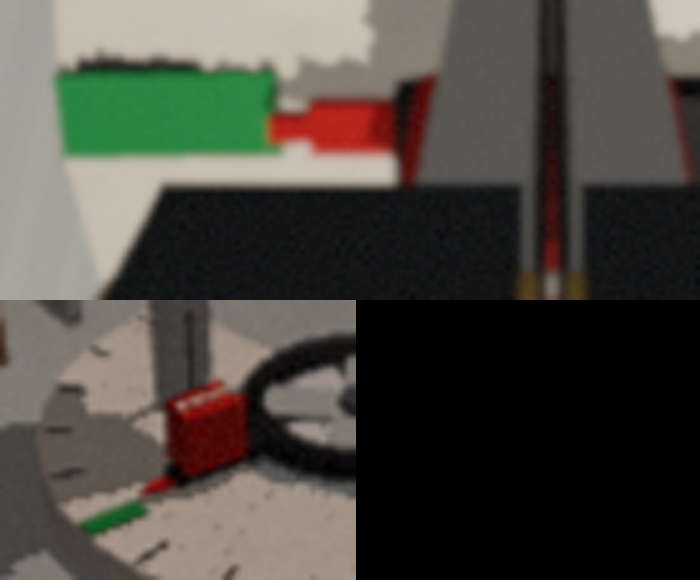

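Pointer 197.8° and mark centre 197.9°; in the image the pointer meets the inner end of the mark. Backing off clockwise, then lifting.

>>> jog_arm(
  deltas="4 0 0 0 0; 12 0 0 0 0; 22 0 0 0 0; 28 0 0 0 0; 28 0 -15 0 0; 28 0 -45 0 0; 28 0 -85 0 0; 28 0 -125 0 0; 28 0 -151 0 0; 28 0 -151 0 0",
)

```text
clock: 12.1
eef_pos: [454.0, 25.3, 222.3]
eef_rot: [3.138, 0.001, 1.866]
wrist_force: [0.4, 0.3, -0.9]
finger_gap: 0.0
```

>>> jog_arm(
  deltas="-25 -5 0 0 0; -60 -12 0 0 0; -100 -20 0 0 0; -140 -28 0 0 0; -170 -34 0 0 0; -180 -36 0 0 0; -180 -36 0 0 0; -180 -36 0 0 0; -180 -36 0 0 0; -180 -36 0 0 0",
)

```text
clock: 13.35
eef_pos: [471.3, -156.8, 220.0]
eef_rot: [3.141, 0.0, 1.867]
wrist_force: [-0.3, 0.2, -0.9]
finger_gap: 0.7
```

```bash
python3 look.py w8
python3 - <<'E'
from h import *
import pickle
s,im,d,im3=pickle.load(open("w8.pkl","rb"))
cv2.imwrite("pics/w8full.png",im[:,:,::-1])
ax=np.array([566.7,9.6])
for k in('red','green'):
    for i,st,ce in comps(mask(im,k),15)[0]:
        print(k,st,ce,[(ray("wrist",ce,z,s)[0][:2]-ax).round(1).tolist() for z in (32,38,81)])
E
```

```text
13.35 [ 471.32521007 -156.7815148   220.03370963] [3.14144081e+00 1.00208198e-04 1.86656980e+00] [-0.33956339  0.17136461 -0.93969941]
red [276, 40, 39, 28, 798] [294.7, 54.0] [[-96.7, -24.5], [-97.0, -25.7], [-99.5, -34.2]]
red [256, 56, 17, 7, 95] [265.0, 59.0] [[-127.3, -39.6], [-127.1, -40.5], [-125.8, -47.2]]
green [226, 55, 28, 13, 333] [239.3, 61.3] [[-154.6, -50.4], [-153.9, -51.2], [-149.3, -56.5]]
```

View pics/w8full.png

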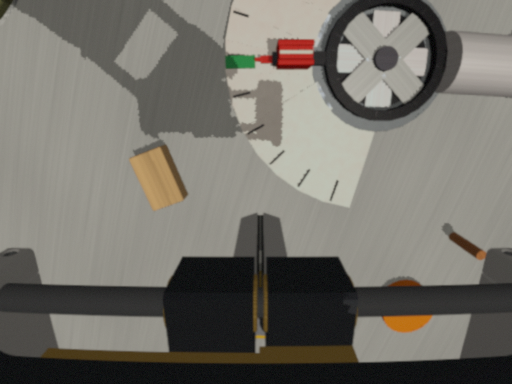

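Run:
```python
from h import *
import pickle
s,im,d,im3=pickle.load(open("w8.pkl","rb"))
up=cv2.resize(im[30:90,215:335],None,fx=6,fy=6,interpolation=cv2.INTER_CUBIC);cv2.imwrite("pics/w8z.png",up[:,:,::-1])
g=mask(im,'green');ys,xs=np.where(g[:100,:300])
ct=np.c_[xs,ys].astype(float)
W=ray("wrist",ct,32,s)[:,:2];rect=cv2.minAreaRect(W.astype(np.float32));print(rect)
m,v=W.mean(0),np.linalg.svd(W-W.mean(0))[2][0];v*=np.sign(-v[0]);print("mark axis dir",np.degrees(np.arctan2(v[1],v[0]))%360)
ax=np.array([566.7,9.6]);u=(m-ax)/np.hypot(*(m-ax));n=np.array([-u[1],u[0]]);print("mark ang",np.degrees(np.arctan2(u[1],u[0]))%360)
r=mask(im,'red')
for x in range(255,274,2):
    y=np.where(r[45:70,x])[0]+45
    if len(y):
        w=ray("wrist",[x,y.mean()],38,s)[0][:2]-ax;print(x,y.min(),y.max(),"r",(w@u).round(1),"perp",(w@n).round(2))
# ring centre via dark outer contour ellipse
gr=cv2.cvtColor(im,cv2.COLOR_RGB2GRAY);k=np.zeros_like(gr);k[0:130,320:450]=gr[0:130,320:450]<45
cs,l=comps(k,200);i=max(cs,key=lambda c:c[1][4])[0]
h=cv2.convexHull(max(cv2.findContours((l==i).astype(np.uint8),0,1)[0],key=len)).reshape(-1,2)
h=h[(h[:,1]>3)&(h[:,0]>335)&(h[:,0]<443)];P=ray("wrist",h,46,s)[:,:2]
q=np.linalg.lstsq(np.c_[2*P,np.ones(len(P))],(P**2).sum(1),rcond=None)[0];print("ring",q[:2],np.sqrt(q[2]+q[0]**2+q[1]**2))
```

```text
((412.2079162597656, -40.50795364379883), (30.904386520385742, 12.937174797058105), 16.756441116333008)
mark axis dir 197.64421319892296
mark ang 198.0620119784795
257 58 60 r 142.3 perp -1.08
259 58 60 r 140.1 perp -1.04
261 57 61 r 137.9 perp -1.0
263 56 62 r 135.6 perp -0.95
265 56 62 r 133.4 perp -0.91
267 56 62 r 131.2 perp -0.87
269 56 62 r 128.9 perp -0.83
271 56 62 r 126.7 perp -0.79
ring [566.75852553   9.44194988] 67.56683519494804
```

View pics/w8z.png

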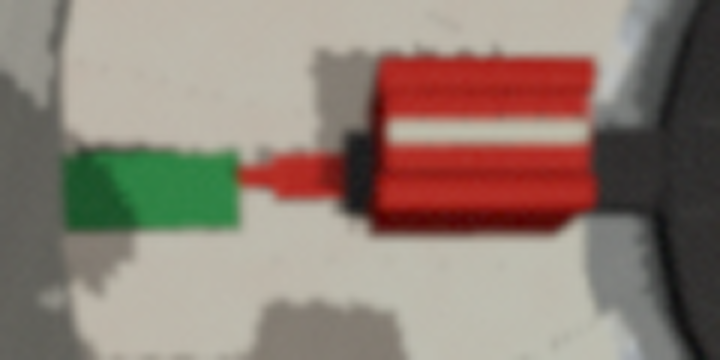

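Independent view: ring centre refits to (566.8, 9.4) with r 67.6. The pointer lies within about 1 mm of the mark's centreline, well inside the 14 mm tab. Moving on to view the switch box.

>>> jog_arm(
  deltas="-25 -4 0 0 0; -65 -10 0 0 0; -110 -17 0 0 0; -155 -24 0 0 0; -200 -31 0 0 0; -245 -38 0 0 0; -285 -44 0 0 0; -315 -49 0 0 0; -315 -49 0 0 0; -315 -49 0 0 0",
)

```text
clock: 14.7
eef_pos: [516.1, -472.2, 219.8]
eef_rot: [-3.142, -0.0, 1.866]
wrist_force: [0.6, -0.2, 0.4]
finger_gap: 0.6
```

```bash
python3 look.py w9
python3 - <<'E'
from h import *
import pickle
s,im,d,im3=pickle.load(open("w9.pkl","rb"))
cv2.imwrite("pics/w9full.png",im[:,:,::-1])
c,R,o=pose("wrist",s)
for k in('red','green'):
    cs,l=comps(mask(im,k),80)
    for i,st,ce in cs:
        z=d[l==i];z=np.median(z[z>0]);p=cv2.undistortPoints(np.array([[ce]]),c['intrinsics'],c['dist_coeffs'])[0,0]
        P=ray("wrist",np.argwhere(l==i)[:,::-1],72,s)[:,:2].astype(np.float32)
        print(k,st,ce,(R@(np.r_[p,1]*z)+o).round(1),ray("wrist",ce,72,s)[0].round(1),cv2.minEnclosingCircle(cv2.convexHull(P)))
E
```

```text
14.7 [ 516.06590522 -472.21170334  219.78062912] [-3.14150004e+00 -4.22515958e-04  1.86608608e+00] [ 0.62340514 -0.17709476  0.4112006 ]
red [314, 52, 32, 34, 842] [329.8, 68.2] [ 550.8 -340.6   73.1] [ 550.9 -340.4   72. ] ((551.0693969726562, -340.7596130371094), 16.54249382019043)
green [244, 48, 32, 34, 845] [259.6, 64.2] [ 481.6 -358.    73. ] [ 481.6 -357.9   72. ] ((481.5912170410156, -358.170166015625), 16.273822784423828)
```

View pics/w9full.png

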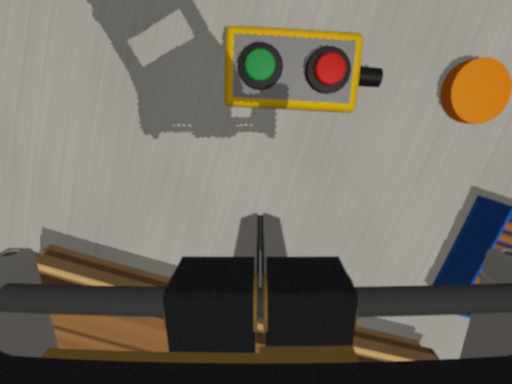

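Green button top at (481.6, −358.1, about 72.5), radius 16.3; it is 71.7 mm from the red one, matching the given 72. Moving over it and down to just above.

>>> jog_arm(
  deltas="20 0 0 0 0; 50 0 0 0 0; 85 0 0 0 0; 110 0 10 0 0; 119 0 40 0 0; 119 0 80 0 0; 119 0 110 0 0; 119 0 124 0 0; 119 0 126 0 0; 119 0 126 0 0",
)

```text
clock: 16.05
eef_pos: [481.8, -359.3, 95.2]
eef_rot: [3.141, 0.001, 1.866]
wrist_force: [-0.2, 0.9, -0.2]
finger_gap: 0.8
```

```bash
python3 look.py w10
python3 - <<'E'
from h import *
import pickle
s,im,d,im3=pickle.load(open("w10.pkl","rb"));
cv2.imwrite("pics/w10s.png",np.hstack([cv2.resize(im3[220:330,230:360],(520,440)),cv2.resize(im[180:340,150:260+0],(280,440))])[:,:,::-1])
E
```

```text
16.05 [ 481.79436087 -359.27216917   95.1719132 ] [3.14069261e+00 1.42743526e-03 1.86592778e+00] [-0.24100845  0.86216885 -0.24107827]
```

View pics/w10s.png

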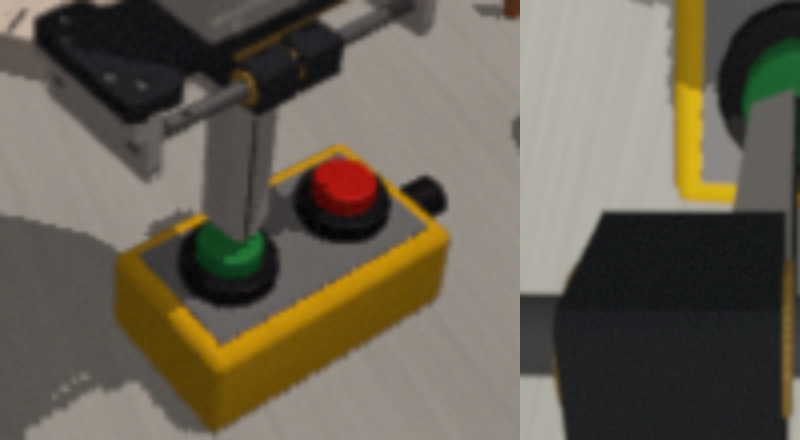

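Fingers stand over the green button, clear of the red one. Pressing slowly.

>>> jog_arm(
  deltas="0 0.5 2 0 0; 0 0.5 5 0 0; 0 0.5 7 0 0; 0 0.5 8 0 0; 0 0.5 9 0 0; 0 0.5 10 0 0; 0 0.5 11 0 0; 0 0.5 12 0 0; 0 0.5 13 0 0; 0 0.5 13 0 0",
)

```text
clock: 17.4
eef_pos: [481.9, -359.0, 81.7]
eef_rot: [3.141, 0.0, 1.866]
wrist_force: [-3.6, 2.4, 9.9]
finger_gap: 0.6
```

>>> jog_arm(
  deltas="0 0 0.5 0 0; 0 0 1 0 0; 0 0 1 0 0; 0 0 1 0 0; 0 0 1 0 0; 0 0 1 0 0; 0 0 1 0 0; 0 0 1 0 0; 0 0 1 0 0; 0 0 1 0 0",
)

```text
clock: 18.65
eef_pos: [482.0, -359.0, 81.4]
eef_rot: [3.141, 0.001, 1.866]
wrist_force: [-6.0, 4.2, 17.8]
finger_gap: 0.5
```

```bash
python3 look.py w11
python3 - <<'E'
from h import *
import pickle
s,im,d,im3=pickle.load(open("w11.pkl","rb"));
cv2.imwrite("pics/w11s.png",np.hstack([cv2.resize(im3[220:330,230:360],(520,440)),cv2.resize(im[180:340,150:260+0],(280,440))])[:,:,::-1])
E
```

```text
18.65 [ 481.95947191 -359.04118392   81.4466763 ] [3.14121702e+00 7.37390661e-04 1.86585045e+00] [-6.04076957  4.23996062 17.75844621]
```

View pics/w11s.png

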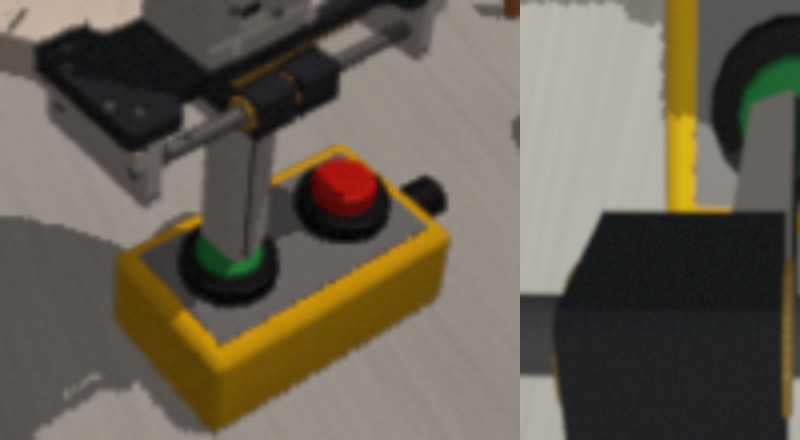

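The green button is down to its collar. The force rose from 10 to 18 N while the tip moved only 0.3 mm, so it is at its stop. Releasing and rising clear.

>>> jog_arm(
  deltas="0 0 -2 0 0; 0 0 -5 0 0; 0 0 -10 0 0; 0 0 -20 0 0; 0 0 -40 0 0; 0 0 -75 0 0; 0 0 -110 0 0; 0 0 -140 0 0; 0 0 -150 0 0; 0 0 -150 0 0",
)

```text
clock: 20.0
eef_pos: [481.8, -358.9, 229.8]
eef_rot: [3.142, 0.0, 1.866]
wrist_force: [0.3, 0.2, -0.2]
finger_gap: 0.7
```

>>> jog_arm(
  deltas="-25 0 0 0 0; -60 0 0 0 0; -95 0 0 0 0; -115 0 0 0 0; -120 0 0 0 0; -120 0 0 0 0; -120 0 0 0 0; -120 0 0 0 0; -120 0 0 0 0; -120 0 0 0 0",
)

```text
clock: 21.25
eef_pos: [516.8, -473.6, 230.1]
eef_rot: [3.141, 0.0, 1.866]
wrist_force: [1.0, 0.2, -0.4]
finger_gap: 0.4
```

```bash
python3 look.py w12
python3 - <<'E'
from h import *
import pickle
s,im,d,im3=pickle.load(open("w12.pkl","rb"));c,R,o=pose("wrist",s)
for k in('red','green'):
    cs,l=comps(mask(im,k),80)
    for i,st,ce in cs:
        z=d[l==i];z=np.median(z[z>0]);p=cv2.undistortPoints(np.array([[ce]]),c['intrinsics'],c['dist_coeffs'])[0,0];print(k,(R@(np.r_[p,1]*z)+o).round(1))
t,_=optics.camera("top")
cv2.imwrite("pics/t12.png",cv2.resize(t[90:280,170:420],None,fx=3,fy=3,interpolation=cv2.INTER_CUBIC)[:,:,::-1])
ax=np.array([566.7,9.6])
for k in('red','green'):
    for i,st,ce in comps(mask(t,k),6)[0]:
        for z in(32,38,81):
            w=ray("top",ce,z)[0][:2]-ax;print(k,st,z,np.hypot(*w).round(1),(np.degrees(np.arctan2(w[1],w[0]))%360).round(2))
E
```

```text
21.25 [ 516.75048726 -473.62393346  230.11420277] [3.14148314e+00 1.81090659e-04 1.86588105e+00] [ 0.98309824  0.184559   -0.42690271]
red [ 550.8 -340.7   73. ]
green [ 481.6 -358.1   73.1]
red [368, 185, 12, 12, 113] 32 358.8 268.22
red [368, 185, 12, 12, 113] 38 357.3 268.1
red [368, 185, 12, 12, 113] 81 346.4 267.25
red [257, 212, 4, 12, 25] 32 101.9 193.25
red [257, 212, 4, 12, 25] 38 102.2 193.21
red [257, 212, 4, 12, 25] 81 104.0 192.93
red [262, 212, 3, 10, 14] 32 102.4 201.38
red [262, 212, 3, 10, 14] 38 102.6 201.28
red [262, 212, 3, 10, 14] 81 104.3 200.6
green [374, 210, 12, 12, 113] 32 385.4 257.56
green [374, 210, 12, 12, 113] 38 383.9 257.45
green [374, 210, 12, 12, 113] 81 373.0 256.7
green [265, 232, 5, 10, 25] 32 163.0 197.48
green [265, 232, 5, 10, 25] 38 162.9 197.44
green [265, 232, 5, 10, 25] 81 162.7 197.13
```

View pics/t12.png

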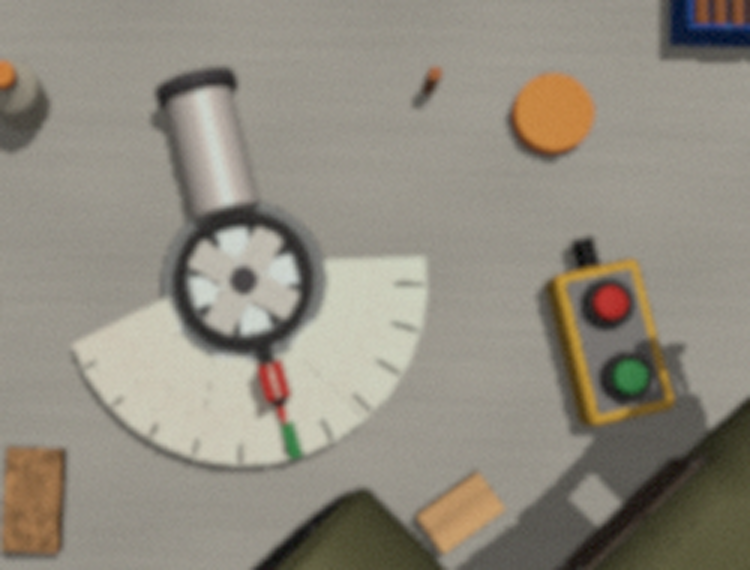

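The top view shows the pointer (282,415) in line with the green mark (290,440). Both buttons are up at 73 mm, the other items are where they were, and the arm is clear. Handing in.

```bash
python3 -c "
from cell import workorder
print(workorder.sign_off())"
```

```text
the job is handed in; nothing more can be done
None
```

I pushed the lever to the green mark, then pressed the green start button to its stop and released it. I handed the job in shortly after 21 s on the robot's clock. The sign-off gave no verdict.

- **Lever:** I used closed fingers against its clockwise side only, in stages along the arc, with wrist forces of up to about 3 N read between stages. I then backed off and lifted.
- **Pointer against mark:** the wrist view during contact put the pointer at 197.8° and the mark centre at 197.9°. A second wrist view after backing off put the pointer about 1 mm short of the centreline of the 14 mm mark. The two disagree slightly, and I left it there. The final top view shows them in line.
- **Start button:** the force rose from 10 to 18 N over the last 0.3 mm, so it was fully down. After release it measured 73 mm again, and the stop button was also still at 73 mm.
- **Finish:** nothing else in view of the final top picture had moved. The sander was outside that crop, so I did not recheck it. The arm was clear, with the tool about 230 mm above the bench.

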